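Start the clamp screw of a filing jig and hold it started

TASK

A resin casting lies in the small clamping jig, ready for filing, and its clamp screw (black knob, white line) stands in the wooden block: stand it in the brass threaded boss of the jig with its white line about 60 degrees clockwise, seen from above, of the red mark on the boss, and turn it backward (anticlockwise) past the mark until you feel it drop one thread. Then turn it forward (clockwise) one full turn from there, so that it is properly started but well clear of the casting, and finish with the gripper still holding the knob there, while the casting is checked. Leave the locating pin and the casting where they are.

Things in the scene. Friction and masses are not known exactly. Their poses are not given: they have to be found in the camera images.
- jig: clamping jig, fixed to the table: aluminium base 130 x 124 x 12 mm, two columns, and a bridge over them (46 mm in x, 110 mm in y, top 73 mm high) that carries an upright brass boss 44 mm in diameter. Origin: centre of the underside of the base, exactly below the boss axis; z up; its -x axis points from the boss axis to the red mark on the boss
- boss_top (a point): centre of the mouth of the boss, 92 mm above the table. Through bore 26.2 mm in diameter; from about 8 mm below the mouth down it has a coarse round right-hand internal thread (pitch 8 mm, 2.5 turns, 19.4 mm clear between the ridges) whose upper end lies near the red mark
- clamp_screw: loose steel screw, 0.16 kg, 83 mm long, upright in a hole of the block. Origin: end of its foot; z up. Foot and core 17.4 mm in diameter; round right-hand thread 24.2 mm in diameter, pitch 8 mm, from 18.8 to 47 mm up; neck; round black knob 32 mm in diameter from 57 to 83 mm up (grip at about 70). Its +x axis points to the white line on the knob, over the lower end of the thread
- screw_line (a point): point of the white line on the knob's side: 16 mm from the screw's axis along its +x, 70 mm above its foot. Line 0 to 90 degrees clockwise of the red mark: the screw rides on the end of the boss's thread, foot 63 to 66 mm above the table, rising 8 mm a turn anticlockwise. Between the mark and 20 degrees past it, it comes off the thread's end and can drop about 8 mm
- screw_foot (a point): centre of the end of the screw's foot (its origin). After the drop it is about 59 mm above the table; from there it sinks 8 mm a turn clockwise, with 1.5 mm of play, to 51 mm after one turn. A closed gripper carries the screw, so it drops only when let down or let go; let go, it stays standing in the boss (leaning up to 0.15 rad before the drop)
- parking_block: beech block fixed to the table, 60 (x) x 150 (y) x 40 mm high, origin at the centre of its underside; two blind round holes 26.2 mm in diameter, floor 10 mm above the table, at y = -40 and +40 mm along its own y axis; one holds the clamp screw, the other the locating pin
- locating_pin: plain steel locating pin with a smooth aluminium head 28 mm in diameter, 60 mm long, in the other hole of the block (head top 70 mm above the table); not used. Origin: centre of its lower end
- clamped_casting: white resin figure blank, 68 x 16 x 17 mm, lying along the jig's x axis in the rubber nest under the boss, its top 30 mm above the table. Origin: centre of its underside

How it is judged (in metres and radians):
On the way, in this order (a step that is already met when the one before it is completed fails the run):
1. the screw stands upright in the boss, riding high on the end of its thread, white line up to about 100 degrees clockwise of the red mark (x of screw_foot in the frame of jig between -0.003 and 0.003 m and y of screw_foot in the frame of jig between -0.003 and 0.003 m and angle between clamp_screw's own z axis and vertical below 0.2 rad and z of screw_foot in the frame of jig between 0.0625 and 0.0695 m and x of screw_line in the frame of jig below 0.003 m and y of screw_line in the frame of jig above 0.0005 m), for 0.1 s.
2. turned backward past the mark, it has dropped one thread (foot 56 to 62 mm above the table), white line within 70 degrees of the red mark (x of screw_foot in the frame of jig between -0.003 and 0.003 m and y of screw_foot in the frame of jig between -0.003 and 0.003 m and angle between clamp_screw's own z axis and vertical below 0.2 rad and z of screw_foot in the frame of jig between 0.056 and 0.062 m and x of screw_line in the frame of jig below -0.005 m), for 0.1 s.
3. turned forward half a turn from there: white line on the far side, screw half a thread lower (x of screw_foot in the frame of jig between -0.003 and 0.003 m and y of screw_foot in the frame of jig between -0.003 and 0.003 m and angle between clamp_screw's own z axis and vertical below 0.2 rad and z of screw_foot in the frame of jig between 0.052 and 0.058 m and x of screw_line in the frame of jig above 0.004 m).
At the end, for the whole second after the job is handed in: Screw upright in the boss (3 mm, 0.2 rad), one turn past the drop: foot 48.2 to 54.5 mm above the table, white line within 70 degrees of the red mark; at rest, clear of the casting, gripped with over 2 N; pin and casting not shifted (15 and 6 mm) (x of screw_foot in the frame of jig between -0.003 and 0.003 m and y of screw_foot in the frame of jig between -0.003 and 0.003 m and angle between clamp_screw's own z axis and vertical below 0.2 rad and z of screw_foot in the frame of jig between 0.0482 and 0.0545 m and x of screw_line in the frame of jig below -0.005 m and contact force between the fingers and clamp_screw above 2 N and contact force between clamp_screw and clamped_casting below 0.05 N and angular speed of clamp_screw below 0.3 rad/s and distance of locating_pin from where it was at the start of the episode below 0.015 m and distance of clamped_casting from where it was at the start of the episode below 0.006 m); the arm keeps its last pose, push and grip.
It fails at once if the screw is turned forward (or set in) on the first thread with its white line on the far side from the red mark, instead of being turned backward to the drop first (x of screw_foot in the frame of jig between -0.004 and 0.004 m and y of screw_foot in the frame of jig between -0.004 and 0.004 m and angle between clamp_screw's own z axis and vertical below 0.2 rad and z of screw_foot in the frame of jig between 0.062 and 0.0636 m and x of screw_line in the frame of jig above 0.005 m).
It fails at once if the casting is shifted more than 6 mm (distance of clamped_casting from where it was at the start of the episode above 0.006 m).
It fails at once if the locating pin is taken out or knocked about (15 mm) (distance of locating_pin from where it was at the start of the episode above 0.015 m).
It also fails if it takes over 72 s, if anything falls off the work surface, if the arm or the gripper's body presses on something with over 40 N, if the wrist force passes 120 N, or if a joint passes its speed limit or range.

ROBOT

A 6-joint arm with a two-finger parallel gripper is mounted at the origin on the work surface; the furniture and walls round the work are solid. World frame = base frame: x ahead of the robot, y to its left, z up, the work surface at z = 0. Lengths are in mm, angles in rad, forces in N, time in s.
With the tool pointing down it reaches from about 275 to 825 mm from the base axis. Payload 5.2 kg.
Tool frame: the origin (TCP) lies between the finger pads; the fingertips stand 19 mm ahead of it and the grasp point (between the pads) is the TCP; z points along the fingers, y is the line along which they close (so a half turn about z gives the same grasp; the last joint's range is limited). The gripper opens to 93 mm and grips with 3 to 60 N. Pads are 15 mm wide; open, the fingers measure 128 mm over their backs; the gripper's body (75 mm by 188 mm) begins 65 mm behind the grasp point.
Start: joints at [1.017, 0.259, 1.535, -0, 1.348, -0.203], TCP at [188.986, 516.517, 237.653] pointing down, gripper open.
Joint ranges: [-3.14, 3.14], [-0.91, 2.08], [0.19, 2.58], [-1.22, 4.36], [0.22, 2.71], [-3.12, 3.12]. Speed limits (rad/s): [2.57, 2.57, 3.14, 3.14, 3.14, 3.14].

INTERFACE

Orientations are given as a unit quaternion [w, x, y, z].
In Python, from station import robot gives the robot as it stands.
- The arm moves only by the shell command python3 -m pendant 'ROWS' [FORCE]. ROWS is JSON, a list of rows, each an object of numbers: "hand": the closure, from 0 (fully open) to 1 (shut); "x", "y", "z": the shift along the tool's x, y, z in units of 40 mm (1.0 is 40 mm); "wx", "wy", "wz": the turn, a rotation vector about the tool's x, y, z in units of 6 degrees (1.0 is 6 degrees). In form: [{"hand": .., "x": .., "y": .., "z": .., "wx": .., "wy": .., "wz": ..}, ...]. A call has 1 to 8 rows; each row shifts and turns the commanded pose from where the row before left it, along the tool's axes as they then stand; what a row does not reach is not made up. A row lasts 1/12 s, in which the tool goes at most 41.7 mm and 7.16 degrees, less where a joint would pass 70% of its speed; a pose out of reach is approached as far as the arm can. A call is refused whole if a number of a shift passes 1 or a number of a turn 1, either way. A call with a gripper value outside its range is refused whole. The fingers move at their own pace and stop on an object; FORCE is the grip in N (left out, the last holds). Time passes only in rows, so rows that do not move let the fingers close. It gives the time, the measured TCP pose, the force, the opening and the grip force at its end, in the units of the state.
- robot.sense(): the state, without advancing time (a new reading comes with each control period).
- robot.capture(name): name is "side" or "top"; returns a dict with "frame" (400x640x3 uint8, blue, green, red), "fov_y" (degrees; the focal length in pixels is half the picture's height over the tangent of half this angle, whatever the lens; pixels are square), "cx", "cy" (the principal point, pixels), "rvec" (rotation vector, rad) and "tvec" (3), from world to camera coordinates, as OpenCV has them. Camera axes: x right, y down, z forward; pixel columns grow to the right and rows downward; lengths in mm; the calibration is good to about 2 mm. A picture is of the moment at which its call begins. There is no depth.
- robot.job_done(): hands the job in; it is judged then, once.
The state is a dict: "clock": time; "joint_pos": joint angles; "dq": joint speeds; "joint_torque": joint torques, N m; "ee_pos": TCP position; "eef_rot": TCP orientation; "wrist_force": force on the tool from outside, world axes, zero at the start; "wrist_torque": the same for the moment, N m; "finger_gap": finger opening in mm; "grasp_force": force on a finger pad.
Only numpy, scipy, OpenCV 4.12 (cv2) and the standard library are available. Lean on these libraries where they do the work, as an engineer would, in place of code of your own. Each camera call takes 0.05 s, during which the arm holds its last target. There are 200 camera calls.

## Working session

There is one attempt and no reset: what is moved stays moved. The work goes in short steps, Python scripts to look and compute and a shell command to move; the robot and the scene stay as the last step left them, time stands still between calls to the robot, and variables do not carry over. Pictures are saved under pics/ and viewed, at most 10 in all, crops included, and the job is handed in when it is done.

```bash
ls; mkdir -p pics
python3 - <<'E'
from station import robot
import cv2
s=robot.sense(); print(s)
for n in("side","top"):
    c=robot.capture(n); cv2.imwrite(f"pics/{n}0.png",c["frame"]); print({k:v for k,v in c.items() if k!="frame"})
E
```

```text
pics
{'clock': 0.0, 'joint_pos': array([ 1.01719133e+00,  2.59354813e-01,  1.53604684e+00,  1.00883736e-05,
        1.34799593e+00, -2.02779849e-01]), 'dq': array([ 0.00124955,  0.00067675,  0.0006118 , -0.00055684, -0.00080717,
        0.00226187]), 'joint_torque': array([ 2.99951862e-03, -4.37312543e+01, -2.84004468e+01,  7.20392936e-02,
        4.14873927e-02, -1.41673672e-04]), 'ee_pos': array([188.71831761, 516.08192026, 236.82586091]), 'eef_rot': array([-3.37798581e-04,  1.74515426e-01,  9.84654026e-01, -8.36875843e-04]), 'wrist_force': array([ 0.43808278, -1.28835639, -0.29628895]), 'wrist_torque': array([ 0.00268812, -0.03568489, -0.06869419]), 'grasp_force': 0.0, 'finger_gap': 93.28035272436384}
{'fov_y': 43.28322558669101, 'cx': 320.82468462288966, 'cy': 200.0718582008793, 'rvec': array([ 1.94565431, -0.21624106,  0.18426811]), 'tvec': array([-441.18783009,  128.5840075 ,  734.92481598])}
{'fov_y': 47.85912474149551, 'cx': 318.82486059667593, 'cy': 194.3358889907477, 'rvec': array([ 2.19038143, -2.1627369 ,  0.09961012]), 'tvec': array([  23.57494328,  451.40301839, 1006.31232345])}
```

View pics/side0.png

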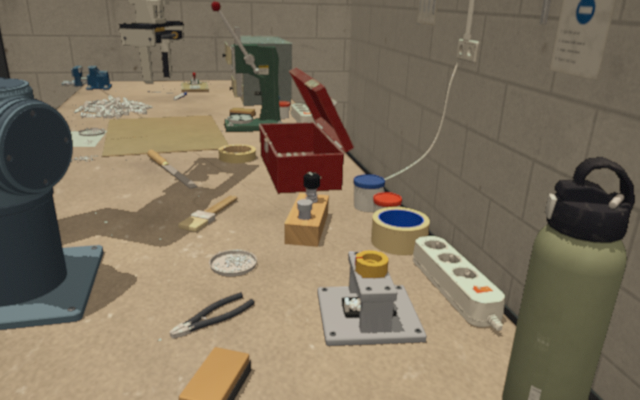

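View pics/top0.png

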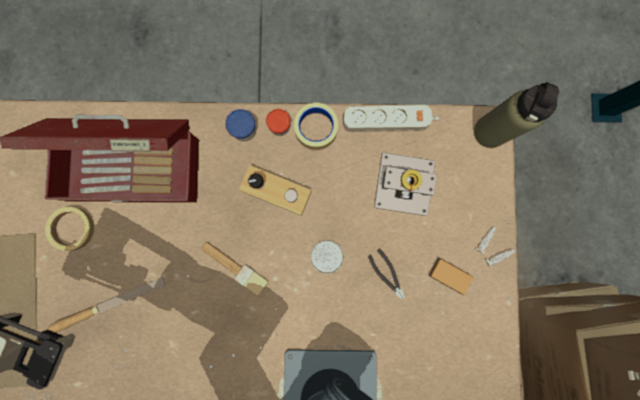

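The top view shows the black knob at about (256,180), the pin at (291,196) and the boss at (411,180). The side view shows the knob at (312,180) and the boss at (372,262). Next I'll enlarge both areas.

```bash
cat > h.py <<'E'
import numpy as np, cv2
from station import robot
def cam(c):
    f=200/np.tan(np.radians(c["fov_y"])/2)
    return np.array([[f,0,c["cx"]],[0,f,c["cy"]],[0,0,1]]), cv2.Rodrigues(c["rvec"])[0], np.array(c["tvec"])
def ray(c,u,v,z):
    K,R,t=cam(c); d=R.T@np.linalg.inv(K)@[u,v,1]; o=-R.T@t
    return o+d*(z-o[2])/d[2]
def px(c,P):
    K,R,t=cam(c); return cv2.projectPoints(np.array(P,float).reshape(-1,3),c["rvec"],t,K,None)[0].reshape(-1,2)
E
python3 - <<'E'
from h import *
t=robot.capture("top");s=robot.capture("side")
def crop(c,x,y,w,h,k): return cv2.resize(c["frame"][y:y+h,x:x+w],None,fx=k,fy=k,interpolation=cv2.INTER_CUBIC)
a=np.hstack([crop(t,235,160,80,60,5),crop(t,371,150,80,60,5)])
b=np.hstack([crop(s,270,165,80,60,5),crop(s,330,240,80,60,5)])
cv2.imwrite("pics/c0.png",np.vstack([a,b]))
for n,u,v,z in(("knob",256,180,93),("pin",291,196,70),("boss",411,180,92)): print(n,ray(t,u,v,z))
for n,u,v,z in(("knob",312,175,93),("boss",372,257,92)): print(n,ray(s,u,v,z))
E
```

```text
knob [473.34683699 163.01016335  93.        ]
pin [442.20759079  89.5821558   70.        ]
boss [ 477.71375217 -166.033045     92.        ]
knob [473.87603849 160.99498102  93.        ]
boss [ 479.5947966  -168.36654586   92.        ]
```

View pics/c0.png

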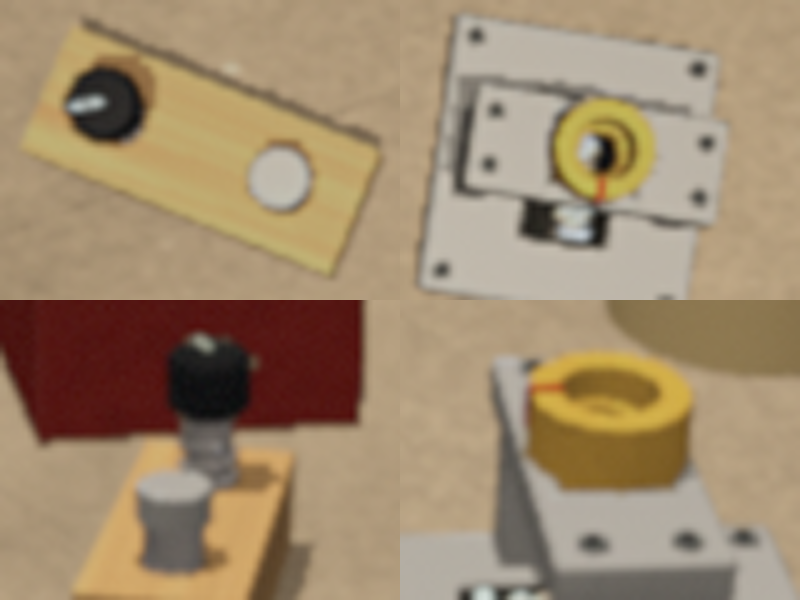

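The crops give the knob centre at (256,180.6) with its line pointing image-left (tip 248.4,181), and the pin at (291,195.6). The boss centre is at (412,179.6) and its red mark at (411.4,188).

Run:
```python
from h import *
t=robot.capture("top");s=robot.capture("side")
T=lambda x,y,ox,oy,z:ray(t,x/5+ox,y/5+oy,z)[:2]
a=lambda d:np.degrees(np.arctan2(d[1],d[0]))
L=lambda x,y,z:T(x,y,235,160,z); J=lambda x,y,z:T(x-400,y,371,150,z)
print("knob",L(106,102,93),"line",a(L(67,105,93)-L(103,102,93)), a(L(67,105,93)-L(106,102,93)))
S=lambda x,y,ox,oy,z:ray(s,x/5+ox,(y-300)/5+oy,z)[:2]
print("knob side",S(209,355,270,165,93))
print("pin",L(280,178,70))
print("boss",J(605,148,92),"mark",a(J(602,195,92)-J(605,148,92)))
print("boss side",S(610-400,392,330,240,92))
print("jig base yaw",a(J(458,14,12)-J(420,288,12)), a(J(458,14,12)-J(718,55,12))-90)
print("jig bridge yaw",a(J(482,83,73)-J(725,122,73))-90)
print("boxcorner",ray(t,197,200,60),ray(t,189,122,60),ray(t,189,122,180))
```

```text
knob [472.49851455 162.56489884] line 95.54154375139427 95.17324852866167
knob side [472.23100889 155.45190116]
pin [443.07689839  89.59788985]
boss [ 478.59711569 -168.16375958] mark 176.03935771178354
boss side [ 478.33512687 -172.00098113]
jig base yaw -7.791384989960959 -8.337473196006115
jig bridge yaw -8.477011303585257
boxcorner [431.65950047 295.34963031  60.        ] [604.95144843 319.459888    60.        ] [574.95796493 284.2053359  180.        ]
```

```bash
cat > go.py <<'E'
import sys; from h import *
from scipy.spatial.transform import Rotation as Ro
s=robot.sense(); q=s["eef_rot"]; R=Ro.from_quat([q[1],q[2],q[3],q[0]]).as_matrix(); p=s["ee_pos"]
print("t %.2f"%s["clock"],"p",p.round(1),"yawy %.1f"%np.degrees(np.arctan2(R[1,1],R[0,1])),"zt",R[:,2].round(3),"q6 %.1f"%np.degrees(s["joint_pos"][5]),"F",s["wrist_force"].round(1),"Tz %.2f"%s["wrist_torque"][2],"gap %.1f grip %.1f"%(s["finger_gap"],s["grasp_force"]))
if len(sys.argv)>3: print("units", (R.T@(np.array(sys.argv[1:4],float)-p)/40).round(2))
E
M='python3 -m pendant'
$M '[{"hand":0.4,"wz":0.64},{"hand":0.4,"wz":0.64},{"hand":0.4,"x":-0.8,"y":-0.35},{"hand":0.4,"x":-0.8,"y":-0.35},{"hand":0.4,"x":-0.8,"y":-0.35},{"hand":0.4,"x":-0.8,"y":-0.35},{"hand":0.4,"x":-0.8,"y":-0.35},{"hand":0.4,"x":-0.8,"y":-0.35}]' 30
$M '[{"hand":0.4,"x":-0.8,"y":-0.35},{"hand":0.4,"x":-0.8,"y":-0.35},{"hand":0.4,"x":-0.8,"y":-0.35},{"hand":0.4,"x":-0.8,"y":-0.35},{"hand":0.4,"x":-0.8,"y":-0.35},{"hand":0.4,"x":-0.8,"y":-0.35},{"hand":0.4,"x":-0.8,"y":-0.35},{"hand":0.4}]'
python3 go.py 472.4 160 110
```

```text
t 0.30 p [188.9 516.4 237.4] yawy 69.9 zt [-0.    -0.001 -1.   ] q6 -11.6 F [-0.2 -0.  -0.5] Tz 0.02 gap 93.1 grip 0.0
units [-9.72 -5.93  3.19]schema error: expected keys hand, x, y, z, wx, wy, wz
schema error: expected keys hand, x, y, z, wx, wy, wz
```

```bash
M='python3 -m pendant'
$M '[{"hand":0.4,"x":0,"y":0,"z":0,"wx":0,"wy":0,"wz":0.64},{"hand":0.4,"x":0,"y":0,"z":0,"wx":0,"wy":0,"wz":0.64},{"hand":0.4,"x":-0.8,"y":-0.35,"z":0,"wx":0,"wy":0,"wz":0},{"hand":0.4,"x":-0.8,"y":-0.35,"z":0,"wx":0,"wy":0,"wz":0},{"hand":0.4,"x":-0.8,"y":-0.35,"z":0,"wx":0,"wy":0,"wz":0},{"hand":0.4,"x":-0.8,"y":-0.35,"z":0,"wx":0,"wy":0,"wz":0},{"hand":0.4,"x":-0.8,"y":-0.35,"z":0,"wx":0,"wy":0,"wz":0},{"hand":0.4,"x":-0.8,"y":-0.35,"z":0,"wx":0,"wy":0,"wz":0}]' 30
$M '[{"hand":0.4,"x":-0.8,"y":-0.35,"z":0,"wx":0,"wy":0,"wz":0},{"hand":0.4,"x":-0.8,"y":-0.35,"z":0,"wx":0,"wy":0,"wz":0},{"hand":0.4,"x":-0.8,"y":-0.35,"z":0,"wx":0,"wy":0,"wz":0},{"hand":0.4,"x":-0.8,"y":-0.35,"z":0,"wx":0,"wy":0,"wz":0},{"hand":0.4,"x":-0.8,"y":-0.35,"z":0,"wx":0,"wy":0,"wz":0},{"hand":0.4,"x":-0.8,"y":-0.35,"z":0,"wx":0,"wy":0,"wz":0},{"hand":0.4,"x":0,"y":0,"z":0,"wx":0,"wy":0,"wz":0},{"hand":0.4,"x":0,"y":0,"z":0,"wx":0,"wy":0,"wz":0}]'
python3 go.py 472.4 160 120
```

```text
clock: 0.97
ee_pos: [320.3, 351.4, 237.7]
eef_rot: [0.0, 0.24, 0.971, 0.0]
wrist_force: [0.2, 0.1, 0.1]
finger_gap: 56.1
grasp_force: 0.0
clock: 1.63
ee_pos: [451.3, 187.6, 237.4]
eef_rot: [-0.0, 0.242, 0.97, -0.0]
wrist_force: [-0.7, 0.3, 0.3]
finger_gap: 56.0
grasp_force: 0.0
t 1.63 p [451.3 187.6 237.4] yawy 62.0 zt [-0.001  0.    -1.   ] q6 -52.5 F [-0.7  0.3  0.3] Tz -0.02 gap 56.0 grip 0.0
units [-0.79 -0.36  2.94]
```

```bash
M='python3 -m pendant'
$M '[{"hand":0.4,"x":-0.79,"y":-0.36,"z":0,"wx":0,"wy":0,"wz":0},{"hand":0.4,"x":0,"y":0,"z":0.8,"wx":0,"wy":0,"wz":0.89},{"hand":0.4,"x":0,"y":0,"z":0.8,"wx":0,"wy":0,"wz":0.89},{"hand":0.4,"x":0,"y":0,"z":0.8,"wx":0,"wy":0,"wz":0.89},{"hand":0.4,"x":0,"y":0,"z":0.3,"wx":0,"wy":0,"wz":0},{"hand":0.4,"x":0,"y":0,"z":0,"wx":0,"wy":0,"wz":0}]'
python3 go.py 472.4 160 80
python3 - <<'E'
from h import *
t=robot.capture("top");s=robot.capture("side")
def crop(c,x,y,w,h,k): return cv2.resize(c["frame"][y:y+h,x:x+w],None,fx=k,fy=k,interpolation=cv2.INTER_CUBIC)
cv2.imwrite("pics/c1.png",np.hstack([crop(t,215,140,80,80,5),crop(s,270,140,80,80,5)]))
E
```

```text
clock: 2.13
ee_pos: [468.1, 162.4, 126.4]
eef_rot: [-0.003, 0.372, 0.928, -0.002]
wrist_force: [-0.4, 0.2, -0.5]
finger_gap: 55.5
grasp_force: 0.0
t 2.13 p [468.1 162.4 126.4] yawy 46.3 zt [-0.007 -0.    -1.   ] q6 -40.1 F [-0.4  0.2 -0.5] Tz 0.02 gap 55.5 grip 0.0
units [-0.12  0.04  1.16]
```

View pics/c1.png

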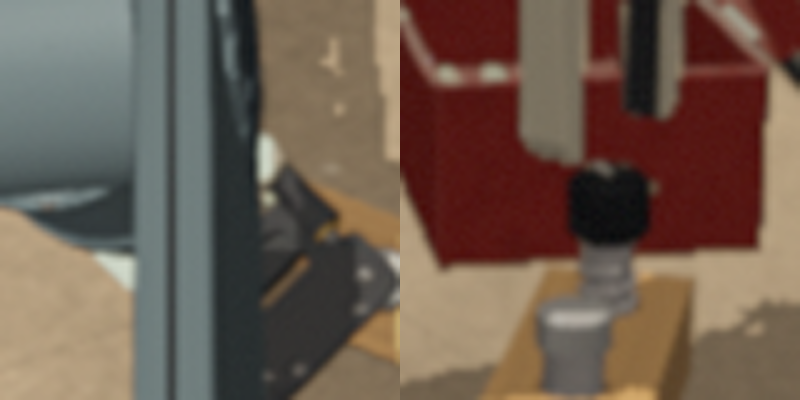

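The side view shows the fingers straddling the knob, which is at about (312,180). I'm going down to grip it.

```bash
M='python3 -m pendant'
$M '[{"hand":0.4,"x":-0.12,"y":0.04,"z":0.3,"wx":0,"wy":0,"wz":0},{"hand":0.4,"x":0,"y":0,"z":0.45,"wx":0,"wy":0,"wz":0},{"hand":0.4,"x":0,"y":0,"z":0.4,"wx":0,"wy":0,"wz":0},{"hand":0.4,"x":0,"y":0,"z":0,"wx":0,"wy":0,"wz":0},{"hand":0.4,"x":0,"y":0,"z":0,"wx":0,"wy":0,"wz":0}]'
python3 go.py 472.4 160 80
$M '[{"hand":1,"x":0,"y":0,"z":0,"wx":0,"wy":0,"wz":0},{"hand":1,"x":0,"y":0,"z":0,"wx":0,"wy":0,"wz":0},{"hand":1,"x":0,"y":0,"z":0,"wx":0,"wy":0,"wz":0},{"hand":1,"x":0,"y":0,"z":0,"wx":0,"wy":0,"wz":0},{"hand":1,"x":0,"y":0,"z":0,"wx":0,"wy":0,"wz":0},{"hand":1,"x":0,"y":0,"z":0,"wx":0,"wy":0,"wz":0}]' 30
python3 go.py 472.4 160 80
```

```text
clock: 2.65
ee_pos: [476.6, 159.8, 84.7]
eef_rot: [0.0, 0.373, 0.928, 0.0]
wrist_force: [1.0, -0.2, -0.2]
finger_gap: 55.6
grasp_force: 0.0
t 2.65 p [476.6 159.8  84.7] yawy 46.3 zt [ 0.001  0.    -1.   ] q6 -40.5 F [ 1.  -0.2 -0.2] Tz -0.00 gap 55.6 grip 0.0
units [ 0.08 -0.07  0.12]
clock: 3.15
ee_pos: [476.9, 159.4, 84.4]
eef_rot: [0.001, 0.373, 0.928, 0.0]
wrist_force: [-0.1, 0.6, 5.4]
finger_gap: 31.4
grasp_force: 30.0
t 3.15 p [476.9 159.4  84.4] yawy 46.2 zt [ 0.002  0.    -1.   ] q6 -40.5 F [-0.1  0.6  5.4] Tz 0.02 gap 31.4 grip 30.0
units [ 0.09 -0.07  0.11]
```

```bash
M='python3 -m pendant'
$M '[{"hand":0.55,"x":0,"y":0,"z":0,"wx":0,"wy":0,"wz":0},{"hand":0.5,"x":0,"y":0,"z":0,"wx":0,"wy":0,"wz":0},{"hand":0.5,"x":0.12,"y":0,"z":0.1,"wx":0,"wy":0,"wz":0},{"hand":0.5,"x":0,"y":0,"z":0,"wx":0,"wy":0,"wz":0},{"hand":0.5,"x":0,"y":0,"z":0,"wx":0,"wy":0,"wz":0}]'
$M '[{"hand":1,"x":0,"y":0,"z":0,"wx":0,"wy":0,"wz":0},{"hand":1,"x":0,"y":0,"z":0,"wx":0,"wy":0,"wz":0},{"hand":1,"x":0,"y":0,"z":0,"wx":0,"wy":0,"wz":0},{"hand":1,"x":0,"y":0,"z":0,"wx":0,"wy":0,"wz":0},{"hand":1,"x":0,"y":0,"z":-0.5,"wx":0,"wy":0,"wz":0},{"hand":1,"x":0,"y":0,"z":-0.8,"wx":0,"wy":0,"wz":0},{"hand":1,"x":0,"y":0,"z":-0.8,"wx":0,"wy":0,"wz":0},{"hand":1,"x":0,"y":0,"z":-0.2,"wx":0,"wy":0,"wz":0}]' 30
python3 go.py 478.5 -170 170
python3 - <<'E'
from h import *
t=robot.capture("top");s=robot.capture("side")
def crop(c,x,y,w,h,k): return cv2.resize(c["frame"][y:y+h,x:x+w],None,fx=k,fy=k,interpolation=cv2.INTER_CUBIC)
cv2.imwrite("pics/c2.png",crop(s,270,110,100,100,6))
p=robot.sense()["ee_pos"];print(px(s,[p]))
E
```

```text
clock: 3.57
ee_pos: [471.9, 162.7, 79.0]
eef_rot: [-0.001, 0.373, 0.928, -0.0]
wrist_force: [0.9, 0.1, 0.3]
finger_gap: 46.4
grasp_force: 0.0
clock: 4.23
ee_pos: [475.1, 162.9, 176.1]
eef_rot: [0.003, 0.373, 0.928, 0.002]
wrist_force: [1.1, -0.1, -1.3]
finger_gap: 31.1
grasp_force: 30.0
t 4.23 p [475.1 162.9 176.1] yawy 46.2 zt [ 0.007  0.001 -1.   ] q6 -40.0 F [ 1.1 -0.1 -1.3] Tz -0.02 gap 31.1 grip 30.0
units [-5.82 -5.95  0.15]
[[312.77651585 133.30519184]]
```

View pics/c2.png

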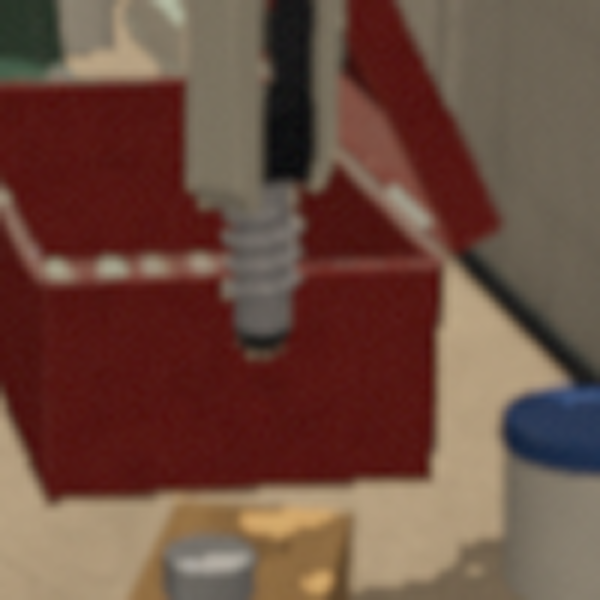

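The screw is held upright, with its foot at about (314,166) in the side image. I'm carrying it to the boss.

```bash
M='python3 -m pendant'
$M '[{"hand":1,"x":-0.64,"y":-0.66,"z":0,"wx":0,"wy":0,"wz":0},{"hand":1,"x":-0.64,"y":-0.66,"z":0,"wx":0,"wy":0,"wz":0},{"hand":1,"x":-0.64,"y":-0.66,"z":0,"wx":0,"wy":0,"wz":0},{"hand":1,"x":-0.64,"y":-0.66,"z":0,"wx":0,"wy":0,"wz":0},{"hand":1,"x":-0.64,"y":-0.66,"z":0,"wx":0,"wy":0,"wz":0},{"hand":1,"x":-0.64,"y":-0.66,"z":0,"wx":0,"wy":0,"wz":0},{"hand":1,"x":-0.64,"y":-0.66,"z":0,"wx":0,"wy":0,"wz":0},{"hand":1,"x":-0.64,"y":-0.66,"z":0,"wx":0,"wy":0,"wz":0}]'
$M '[{"hand":1,"x":-0.64,"y":-0.66,"z":0,"wx":0,"wy":0,"wz":0},{"hand":1,"x":0,"y":0,"z":0,"wx":0,"wy":0,"wz":-0.89},{"hand":1,"x":0,"y":0,"z":0,"wx":0,"wy":0,"wz":-0.89},{"hand":1,"x":0,"y":0,"z":0,"wx":0,"wy":0,"wz":-0.89},{"hand":1,"x":0,"y":0,"z":0,"wx":0,"wy":0,"wz":0},{"hand":1,"x":0,"y":0,"z":0,"wx":0,"wy":0,"wz":0},{"hand":1,"x":0,"y":0,"z":0,"wx":0,"wy":0,"wz":0}]'
python3 go.py 478.5 -170 170
python3 - <<'E'
from h import *
t=robot.capture("top");s=robot.capture("side")
def crop(c,x,y,w,h,k): return cv2.resize(c["frame"][y:y+h,x:x+w],None,fx=k,fy=k,interpolation=cv2.INTER_CUBIC)
cv2.imwrite("pics/c3.png",np.hstack([crop(t,370,140,80,100,5),crop(s,330,190,80,100,5)]))
p=robot.sense()["ee_pos"];print(px(s,[p,p-[0,0,69.5],p-[0,0,35]]))
E
```

```text
clock: 5.0
ee_pos: [472.8, -132.8, 169.3]
eef_rot: [-0.002, 0.373, 0.928, 0.0]
wrist_force: [1.4, 0.2, -2.4]
finger_gap: 31.3
grasp_force: 30.0
clock: 5.58
ee_pos: [474.0, -167.9, 170.4]
eef_rot: [-0.001, 0.241, 0.97, 0.0]
wrist_force: [0.1, 0.3, -1.4]
finger_gap: 31.3
grasp_force: 30.0
t 5.58 p [ 474.  -167.9  170.4] yawy 62.1 zt [-0.002  0.001 -1.   ] q6 -94.3 F [ 0.1  0.3 -1.4] Tz -0.01 gap 31.3 grip 30.0
units [-0.12  0.01  0.01]
[[372.06390781 201.1388286 ]
 [368.59368027 250.68811261]
 [370.28128766 226.59178551]]
```

View pics/c3.png

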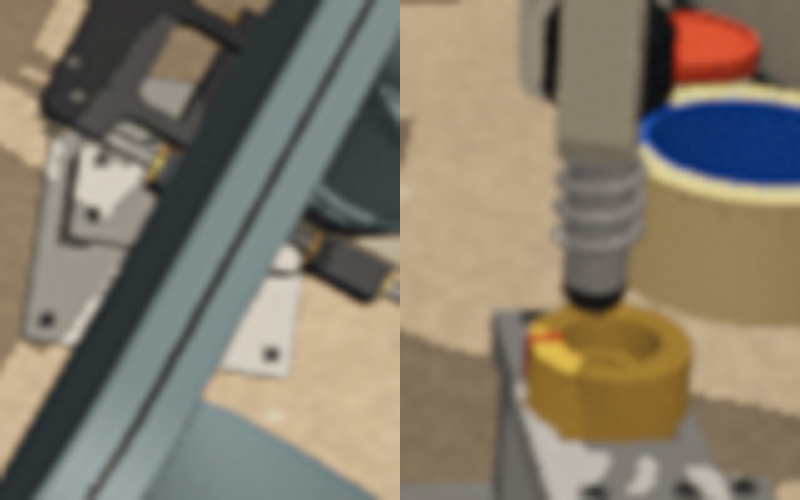

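The side view shows the screw hanging upright with its axis over the TCP, thread centre at u≈370.2 against a predicted 370.3. The boss centre is at about (372,258). I'll refine the boss position by fitting silhouettes in both of the first pictures.

Run:
```python
from h import *
from scipy.optimize import minimize
th=np.linspace(0,2*np.pi,60)
def hull(c,x,y,r,z0,z1,k=8):
    P=[[x+r*np.cos(a),y+r*np.sin(a),z] for z in(z0,z1) for a in th]
    m=np.zeros((400,640),np.uint8); h=cv2.convexHull(px(c,P).astype(np.float32))
    cv2.fillConvexPoly(m,np.round(h*16).astype(np.int32),1,cv2.LINE_8,4); return m>0
for n in("top","side"):
    c=robot.capture(n); im=cv2.imread(f"pics/{n}0.png"); hsv=cv2.cvtColor(im,cv2.COLOR_BGR2HSV)
    ye=(hsv[...,1]>130)&(hsv[...,0]>10)&(hsv[...,0]<35); bl=im.max(2)<70
    for nm,mk,g,r,z0,z1 in(("boss",ye,(478,-170),22,73,92),("knob",bl,(472,161),16,67,93)):
        base=hull(c,*g,r,z0,z1); roi=cv2.dilate(base.astype(np.uint8),np.ones((9,9)))>0
        mm=(mk&roi).astype(np.uint8); cs,_=cv2.findContours(mm,0,1); f=np.zeros_like(mm); k=max(cs,key=cv2.contourArea); cv2.fillPoly(f,[cv2.convexHull(k)],1); f=f>0
        best=[]
        for dx in np.arange(-6,6.1,.5):
            for dy in np.arange(-8,8.1,.5):
                h=hull(c,g[0]+dx,g[1]+dy,r,z0,z1); best.append(((h^f).sum(),g[0]+dx,g[1]+dy))
        best=sorted(best); b=np.array([q for q in best if q[0]<=best[0][0]+2])
        print(n,nm,f.sum(),b.mean(0).round(1),b.std(0).round(1))
```

```text
top boss 313 [  87.4  479.2 -165.8] [0.7 0.9 1.2]
top knob 165 [ 63.6 473.8 165. ] [0.7 1.  1.3]
side boss 778 [ 124.   479.7 -166.3] [0.8 1.  0.2]
side knob 270 [ 52.1 473.9 165.9] [1.  1.  3.4]
```

```bash
M='python3 -m pendant'
python3 go.py 479.2 -168 150
$M '[{"hand":1,"x":-0.12,"y":0.06,"z":0,"wx":0,"wy":0,"wz":0},{"hand":1,"x":0,"y":0,"z":0.25,"wx":0,"wy":0,"wz":0},{"hand":1,"x":0,"y":0,"z":0.25,"wx":0,"wy":0,"wz":0},{"hand":1,"x":0,"y":0,"z":0,"wx":0,"wy":0,"wz":0},{"hand":1,"x":0,"y":0,"z":0,"wx":0,"wy":0,"wz":0}]'
python3 go.py 479.2 -168 144
python3 - <<'E'
from h import *
s=robot.capture("side");f=s["frame"]
cv2.imwrite("pics/c4.png",cv2.resize(f[200:275,335:410],None,fx=8,fy=8,interpolation=cv2.INTER_CUBIC))
p=robot.sense()["ee_pos"];print(px(s,[p,[p[0],p[1],92],p-[0,0,35]]))
E
```

```text
t 5.78 p [ 474.6 -168.1  171.5] yawy 62.2 zt [-0.  0. -1.] q6 -94.4 F [-0.1  0.4 -1.4] Tz -0.02 gap 31.4 grip 30.0
units [-0.1   0.06  0.54]
clock: 6.2
ee_pos: [479.2, -168.0, 150.3]
eef_rot: [-0.001, 0.24, 0.971, 0.0]
wrist_force: [0.5, 1.0, -1.4]
finger_gap: 31.3
grasp_force: 30.0
t 6.20 p [ 479.2 -168.   150.3] yawy 62.2 zt [-0.002  0.001 -1.   ] q6 -94.1 F [ 0.5  1.  -1.4] Tz 0.01 gap 31.3 grip 30.0
units [-0.   -0.    0.16]
[[374.98407782 215.6804928 ]
 [371.96242565 256.94921094]
 [373.16601304 240.51101559]]
```

View pics/c4.png

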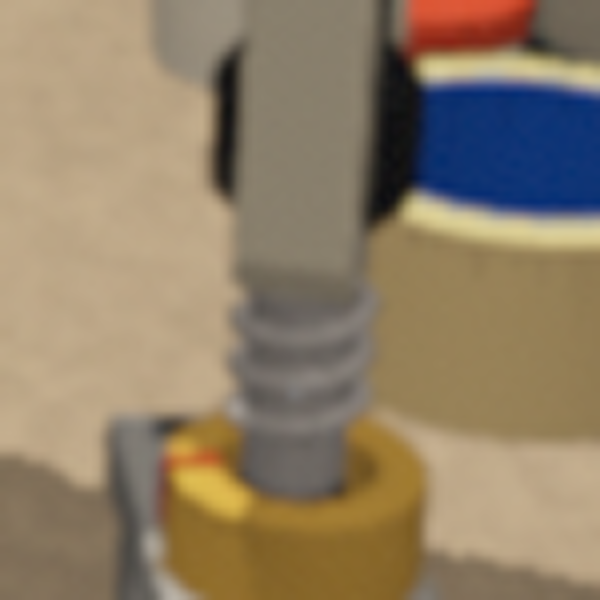

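The side view shows the foot in the bore mouth: screw centre at crop x≈297, boss centre at ≈295. I'll lower in small steps and watch the force.

```bash
M='python3 -m pendant'
$M '[{"hand":1,"x":0,"y":0,"z":0.1,"wx":0,"wy":0,"wz":0},{"hand":1,"x":0,"y":0,"z":0.1,"wx":0,"wy":0,"wz":0},{"hand":1,"x":0,"y":0,"z":0,"wx":0,"wy":0,"wz":0}]' | grep -E 'ee_pos|wrist'
$M '[{"hand":1,"x":0,"y":0,"z":0.05,"wx":0,"wy":0,"wz":0},{"hand":1,"x":0,"y":0,"z":0,"wx":0,"wy":0,"wz":0},{"hand":1,"x":0,"y":0,"z":0,"wx":0,"wy":0,"wz":0}]' | grep -E 'ee_pos|wrist'
$M '[{"hand":1,"x":0,"y":0,"z":0.05,"wx":0,"wy":0,"wz":0},{"hand":1,"x":0,"y":0,"z":0,"wx":0,"wy":0,"wz":0},{"hand":1,"x":0,"y":0,"z":0,"wx":0,"wy":0,"wz":0}]' | grep -E 'ee_pos|wrist'
python3 go.py 479.2 -168 135
```

```text
ee_pos: [479.5, -168.7, 143.0]
wrist_force: [-1.4, -1.7, -3.5]
ee_pos: [479.8, -168.7, 141.5]
wrist_force: [-1.9, -2.4, -3.5]
ee_pos: [479.9, -168.7, 139.6]
wrist_force: [-0.5, -2.4, -3.2]
t 7.00 p [ 479.9 -168.7  139.6] yawy 62.2 zt [-0. -0. -1.] q6 -94.1 F [-0.5 -2.4 -3.2] Tz 0.04 gap 31.1 grip 30.0
units [0.02 0.01 0.11]
```

```bash
M='python3 -m pendant'
$M '[{"hand":1,"x":0,"y":-0.025,"z":0.05,"wx":0,"wy":0,"wz":0},{"hand":1,"x":0,"y":0,"z":0,"wx":0,"wy":0,"wz":0},{"hand":1,"x":0,"y":0,"z":0,"wx":0,"wy":0,"wz":0}]' | grep -E 'ee_pos|wrist'
$M '[{"hand":1,"x":0,"y":0,"z":0.05,"wx":0,"wy":0,"wz":0},{"hand":1,"x":0,"y":0,"z":0,"wx":0,"wy":0,"wz":0},{"hand":1,"x":0,"y":0,"z":0,"wx":0,"wy":0,"wz":0}]' | grep -E 'ee_pos|wrist'
$M '[{"hand":1,"x":0,"y":0,"z":0.04,"wx":0,"wy":0,"wz":0},{"hand":1,"x":0,"y":0,"z":0,"wx":0,"wy":0,"wz":0},{"hand":1,"x":0,"y":0,"z":0,"wx":0,"wy":0,"wz":0}]' | grep -E 'ee_pos|wrist'
python3 go.py 479.5 -168.7 135
```

```text
ee_pos: [479.6, -169.0, 137.5]
wrist_force: [-0.1, -0.4, -2.0]
ee_pos: [479.5, -169.1, 135.5]
wrist_force: [0.6, -0.4, -2.4]
ee_pos: [480.0, -169.6, 134.4]
wrist_force: [0.8, -0.3, 1.3]
t 7.75 p [ 480.  -169.6  134.4] yawy 62.2 zt [ 0.001 -0.001 -1.   ] q6 -94.3 F [ 0.8 -0.3  1.3] Tz 0.01 gap 31.1 grip 30.0
units [ 0.02  0.01 -0.01]
```

Contact with the foot at about 65 mm, as expected. Now turning backward.

```bash
M='python3 -m pendant'
$M '[{"hand":1,"x":0,"y":0,"z":0,"wx":0,"wy":0,"wz":0},{"hand":1,"x":0,"y":0,"z":-0.003,"wx":0,"wy":0,"wz":-1},{"hand":1,"x":0,"y":0,"z":-0.003,"wx":0,"wy":0,"wz":-1},{"hand":1,"x":0,"y":0,"z":-0.003,"wx":0,"wy":0,"wz":-1},{"hand":1,"x":0,"y":0,"z":-0.003,"wx":0,"wy":0,"wz":-1},{"hand":1,"x":0,"y":0,"z":-0.003,"wx":0,"wy":0,"wz":-1},{"hand":1,"x":0,"y":0,"z":0,"wx":0,"wy":0,"wz":0},{"hand":1,"x":0,"y":0,"z":0,"wx":0,"wy":0,"wz":0}]' | grep -E 'ee_pos|wrist'
python3 go.py 479.5 -168.9 135
$M '[{"hand":1,"x":0,"y":0,"z":-0.003,"wx":0,"wy":0,"wz":-1},{"hand":1,"x":0,"y":0,"z":-0.003,"wx":0,"wy":0,"wz":-1},{"hand":1,"x":0,"y":0,"z":-0.003,"wx":0,"wy":0,"wz":-1},{"hand":1,"x":0,"y":0,"z":-0.003,"wx":0,"wy":0,"wz":-1},{"hand":1,"x":0,"y":0,"z":-0.003,"wx":0,"wy":0,"wz":-1},{"hand":1,"x":0,"y":0,"z":0,"wx":0,"wy":0,"wz":0},{"hand":1,"x":0,"y":0,"z":0,"wx":0,"wy":0,"wz":0}]' | grep -E 'ee_pos|wrist'
python3 go.py 479.5 -168.9 135
```

```text
ee_pos: [480.0, -169.6, 134.8]
wrist_force: [1.3, -0.7, 0.1]
t 8.42 p [ 480.  -169.6  134.8] yawy 92.0 zt [ 0.001 -0.001 -1.   ] q6 -124.1 F [ 1.3 -0.7  0.1] Tz 0.04 gap 31.2 grip 30.0
units [ 0.01  0.02 -0.  ]
ee_pos: [479.2, -169.1, 134.9]
wrist_force: [0.9, -0.1, -1.8]
t 9.00 p [ 479.2 -169.1  134.9] yawy 121.9 zt [-0.001  0.001 -1.   ] q6 -154.0 F [ 0.9 -0.1 -1.8] Tz -0.04 gap 31.4 grip 30.0
units [-0.01  0.   -0.  ]
```

```bash
M='python3 -m pendant'
$M '[{"hand":1,"x":0,"y":0,"z":-0.003,"wx":0,"wy":0,"wz":-1},{"hand":1,"x":0,"y":0,"z":0,"wx":0,"wy":0,"wz":-1},{"hand":1,"x":0,"y":0,"z":0,"wx":0,"wy":0,"wz":-1},{"hand":1,"x":0,"y":0,"z":0,"wx":0,"wy":0,"wz":-0.5},{"hand":1,"x":0,"y":0,"z":0.05,"wx":0,"wy":0,"wz":0},{"hand":1,"x":0,"y":0,"z":0,"wx":0,"wy":0,"wz":0},{"hand":1,"x":0,"y":0,"z":0,"wx":0,"wy":0,"wz":0}]' | grep -E 'ee_pos|wrist'
python3 go.py
$M '[{"hand":1,"x":0,"y":0,"z":0.04,"wx":0,"wy":0,"wz":0},{"hand":1,"x":0,"y":0,"z":0,"wx":0,"wy":0,"wz":0},{"hand":1,"x":0,"y":0,"z":0,"wx":0,"wy":0,"wz":0}]' | grep -E 'ee_pos|wrist'
```

```text
ee_pos: [479.4, -169.2, 133.0]
wrist_force: [1.5, 1.4, -3.0]
t 9.58 p [ 479.4 -169.2  133. ] yawy 143.0 zt [-0.  0. -1.] q6 -175.0 F [ 1.5  1.4 -3. ] Tz -0.02 gap 31.1 grip 30.0
ee_pos: [479.5, -169.3, 131.6]
wrist_force: [1.1, -0.1, -2.7]
```

It is past the thread end and sinks freely below the ride height. Letting down to about 59 mm.

```bash
M='python3 -m pendant'
$M '[{"hand":1,"x":0,"y":0,"z":0.04,"wx":0,"wy":0,"wz":0},{"hand":1,"x":0,"y":0,"z":0,"wx":0,"wy":0,"wz":0},{"hand":1,"x":0,"y":0,"z":0,"wx":0,"wy":0,"wz":0}]' | grep -E 'ee_pos|wrist'
$M '[{"hand":1,"x":0,"y":0,"z":0.025,"wx":0,"wy":0,"wz":0},{"hand":1,"x":0,"y":0,"z":0,"wx":0,"wy":0,"wz":0},{"hand":1,"x":0,"y":0,"z":0,"wx":0,"wy":0,"wz":0}]' | grep -E 'ee_pos|wrist'
$M '[{"hand":1,"x":0,"y":0,"z":0.02,"wx":0,"wy":0,"wz":0},{"hand":1,"x":0,"y":0,"z":0,"wx":0,"wy":0,"wz":0},{"hand":1,"x":0,"y":0,"z":0,"wx":0,"wy":0,"wz":0}]' | grep -E 'ee_pos|wrist'
python3 go.py
```

```text
ee_pos: [479.5, -169.3, 130.0]
wrist_force: [1.2, 0.5, -2.6]
ee_pos: [479.6, -169.4, 129.3]
wrist_force: [0.5, 1.9, -0.4]
ee_pos: [479.7, -169.3, 129.1]
wrist_force: [0.4, 2.3, 5.5]
t 10.58 p [ 479.7 -169.3  129.1] yawy 143.2 zt [ 0.001 -0.    -1.   ] q6 -175.3 F [0.4 2.3 5.5] Tz -0.05 gap 31.4 grip 30.0
```

It bottomed on the thread at TCP 129.3, i.e. foot about 59 mm, so the drop is done. Now forward, sinking 0.0033 units per 6°.

```bash
M='python3 -m pendant'
$M '[{"hand":1,"x":0,"y":0,"z":-0.02,"wx":0,"wy":0,"wz":0},{"hand":1,"x":0,"y":0,"z":0.0033,"wx":0,"wy":0,"wz":1},{"hand":1,"x":0,"y":0,"z":0.0033,"wx":0,"wy":0,"wz":1},{"hand":1,"x":0,"y":0,"z":0.0033,"wx":0,"wy":0,"wz":1},{"hand":1,"x":0,"y":0,"z":0.0033,"wx":0,"wy":0,"wz":1},{"hand":1,"x":0,"y":0,"z":0.0033,"wx":0,"wy":0,"wz":1},{"hand":1,"x":0,"y":0,"z":0,"wx":0,"wy":0,"wz":0}]' >/dev/null
python3 go.py
$M '[{"hand":1,"x":0,"y":0,"z":0.0033,"wx":0,"wy":0,"wz":1},{"hand":1,"x":0,"y":0,"z":0.0033,"wx":0,"wy":0,"wz":1},{"hand":1,"x":0,"y":0,"z":0.0033,"wx":0,"wy":0,"wz":1},{"hand":1,"x":0,"y":0,"z":0.0033,"wx":0,"wy":0,"wz":1},{"hand":1,"x":0,"y":0,"z":0.0033,"wx":0,"wy":0,"wz":1},{"hand":1,"x":0,"y":0,"z":0.0033,"wx":0,"wy":0,"wz":1},{"hand":1,"x":0,"y":0,"z":0.0033,"wx":0,"wy":0,"wz":1},{"hand":1,"x":0,"y":0,"z":0,"wx":0,"wy":0,"wz":0}]' >/dev/null
python3 go.py 479.5 -169 127
```

```text
t 11.17 p [ 479.6 -169.7  128.6] yawy 113.0 zt [ 0.    -0.001 -1.   ] q6 -145.0 F [1.4 0.4 1.1] Tz 0.03 gap 31.0 grip 30.0
t 11.83 p [ 479.6 -169.6  127.7] yawy 71.2 zt [ 0.    -0.001 -1.   ] q6 -103.2 F [ 1.2 -1.1  1.1] Tz -0.01 gap 31.1 grip 30.0
units [0.01 0.01 0.02]
```

```bash
M='python3 -m pendant'
$M '[{"hand":1,"x":0,"y":0,"z":0.0033,"wx":0,"wy":0,"wz":1},{"hand":1,"x":0,"y":0,"z":0.0033,"wx":0,"wy":0,"wz":1},{"hand":1,"x":0,"y":0,"z":0.0033,"wx":0,"wy":0,"wz":1},{"hand":1,"x":0,"y":0,"z":0.0033,"wx":0,"wy":0,"wz":1},{"hand":1,"x":0,"y":0,"z":0.0033,"wx":0,"wy":0,"wz":1},{"hand":1,"x":0,"y":0,"z":0.0033,"wx":0,"wy":0,"wz":1},{"hand":1,"x":0,"y":0,"z":0.0033,"wx":0,"wy":0,"wz":1},{"hand":1,"x":0,"y":0,"z":0.0033,"wx":0,"wy":0,"wz":1}]' >/dev/null
python3 go.py
$M '[{"hand":1,"x":0,"y":0,"z":0.0033,"wx":0,"wy":0,"wz":1},{"hand":1,"x":0,"y":0,"z":0.0033,"wx":0,"wy":0,"wz":1},{"hand":1,"x":0,"y":0,"z":0.0033,"wx":0,"wy":0,"wz":1},{"hand":1,"x":0,"y":0,"z":0.0033,"wx":0,"wy":0,"wz":1},{"hand":1,"x":0,"y":0,"z":0.0033,"wx":0,"wy":0,"wz":1},{"hand":1,"x":0,"y":0,"z":0.0033,"wx":0,"wy":0,"wz":1},{"hand":1,"x":0,"y":0,"z":0.0033,"wx":0,"wy":0,"wz":1},{"hand":1,"x":0,"y":0,"z":0,"wx":0,"wy":0,"wz":0}]' >/dev/null
python3 go.py 479.5 -169 127
python3 - <<'E'
from h import *
s=robot.capture("side");f=s["frame"]
cv2.imwrite("pics/c5.png",cv2.resize(f[200:275,335:410],None,fx=8,fy=8,interpolation=cv2.INTER_CUBIC))
E
```

```text
t 12.50 p [ 478.9 -169.2  126.4] yawy 23.3 zt [-0.001  0.    -1.   ] q6 -55.3 F [-1.1  1.   1.6] Tz 0.04 gap 31.4 grip 30.0
t 13.17 p [ 478.4 -168.8  125.3] yawy -18.7 zt [-0.002  0.001 -1.   ] q6 -13.3 F [-2.   1.8  3. ] Tz 0.01 gap 31.2 grip 30.0
units [ 0.    0.03 -0.04]
```

View pics/c5.png

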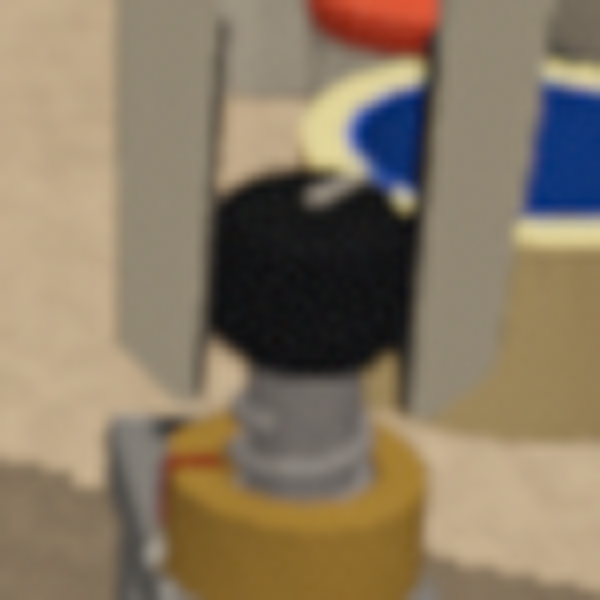

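The side view shows the screw upright in the boss with the white line pointing back-right at about (376,223), which agrees with the computed angle. Continuing.

```bash
M='python3 -m pendant'
$M '[{"hand":1,"x":0,"y":0,"z":0.002,"wx":0,"wy":0,"wz":1},{"hand":1,"x":0,"y":0,"z":0.002,"wx":0,"wy":0,"wz":1},{"hand":1,"x":0,"y":0,"z":0.0033,"wx":0,"wy":0,"wz":1},{"hand":1,"x":0,"y":0,"z":0.0033,"wx":0,"wy":0,"wz":1},{"hand":1,"x":0,"y":0,"z":0.0033,"wx":0,"wy":0,"wz":1},{"hand":1,"x":0,"y":0,"z":0.0033,"wx":0,"wy":0,"wz":1},{"hand":1,"x":0,"y":0,"z":0.0033,"wx":0,"wy":0,"wz":1},{"hand":1,"x":0,"y":0,"z":0.0033,"wx":0,"wy":0,"wz":1}]' >/dev/null
python3 go.py
$M '[{"hand":1,"x":0,"y":0,"z":0.0033,"wx":0,"wy":0,"wz":1},{"hand":1,"x":0,"y":0,"z":0.0033,"wx":0,"wy":0,"wz":1},{"hand":1,"x":0,"y":0,"z":0.0033,"wx":0,"wy":0,"wz":1},{"hand":1,"x":0,"y":0,"z":0.0033,"wx":0,"wy":0,"wz":1},{"hand":1,"x":0,"y":0,"z":0.0033,"wx":0,"wy":0,"wz":1},{"hand":1,"x":0,"y":0,"z":0.0033,"wx":0,"wy":0,"wz":1},{"hand":1,"x":0,"y":0,"z":0.0033,"wx":0,"wy":0,"wz":1},{"hand":1,"x":0,"y":0,"z":0,"wx":0,"wy":0,"wz":0}]' >/dev/null
python3 go.py 479.5 -169 123
```

```text
t 13.88 p [ 478.6 -168.1  124.3] yawy -66.7 zt [-0.002  0.002 -1.   ] q6 34.6 F [-1.4  4.3  3. ] Tz 0.04 gap 31.3 grip 30.0
t 14.55 p [ 479.2 -168.   123.5] yawy -108.7 zt [-0.001  0.002 -1.   ] q6 76.6 F [-0.9  4.7  1.5] Tz -0.01 gap 31.2 grip 30.0
units [0.01 0.02 0.01]
```

```bash
M='python3 -m pendant'
$M '[{"hand":1,"x":0,"y":-0.015,"z":0.0033,"wx":0,"wy":0,"wz":1},{"hand":1,"x":0,"y":0,"z":0.0033,"wx":0,"wy":0,"wz":1},{"hand":1,"x":0,"y":0,"z":0.0033,"wx":0,"wy":0,"wz":1},{"hand":1,"x":0,"y":0,"z":0.0033,"wx":0,"wy":0,"wz":1},{"hand":1,"x":0,"y":0,"z":0.0033,"wx":0,"wy":0,"wz":1},{"hand":1,"x":0,"y":0,"z":0.0033,"wx":0,"wy":0,"wz":1},{"hand":1,"x":0,"y":0,"z":0.0033,"wx":0,"wy":0,"wz":1},{"hand":1,"x":0,"y":0,"z":0.0033,"wx":0,"wy":0,"wz":1}]' >/dev/null
python3 go.py
$M '[{"hand":1,"x":0,"y":0,"z":0.0033,"wx":0,"wy":0,"wz":1},{"hand":1,"x":0,"y":0,"z":0.0033,"wx":0,"wy":0,"wz":1},{"hand":1,"x":0,"y":0,"z":0.0033,"wx":0,"wy":0,"wz":1},{"hand":1,"x":0,"y":0,"z":0.0033,"wx":0,"wy":0,"wz":1},{"hand":1,"x":0,"y":0,"z":0.0033,"wx":0,"wy":0,"wz":1},{"hand":1,"x":0,"y":0,"z":0.0033,"wx":0,"wy":0,"wz":1},{"hand":1,"x":0,"y":0,"z":0.0033,"wx":0,"wy":0,"wz":1},{"hand":1,"x":0,"y":0,"z":0.0033,"wx":0,"wy":0,"wz":1}]' >/dev/null
$M '[{"hand":1,"x":0,"y":0,"z":0,"wx":0,"wy":0,"wz":0.4},{"hand":1,"x":0,"y":0,"z":0,"wx":0,"wy":0,"wz":0},{"hand":1,"x":0,"y":0,"z":0,"wx":0,"wy":0,"wz":0},{"hand":1,"x":0,"y":0,"z":0,"wx":0,"wy":0,"wz":0},{"hand":1,"x":0,"y":0,"z":0,"wx":0,"wy":0,"wz":0}]' >/dev/null
python3 go.py 479.5 -169 121
python3 - <<'E'
from h import *
s=robot.capture("side");f=s["frame"]
cv2.imwrite("pics/c6.png",cv2.resize(f[200:275,335:410],None,fx=8,fy=8,interpolation=cv2.INTER_CUBIC))
E
```

```text
t 15.22 p [ 480.1 -168.3  122.6] yawy -156.7 zt [ 0.001  0.001 -1.   ] q6 124.7 F [0.8 3.5 0.3] Tz 0.08 gap 31.3 grip 30.0
t 16.30 p [ 479.8 -169.   121.6] yawy 153.0 zt [ 0. -0. -1.] q6 175.0 F [ 0.4  0.1 -1.1] Tz -0.02 gap 30.9 grip 30.0
units [0.   0.01 0.01]
```

View pics/c6.png

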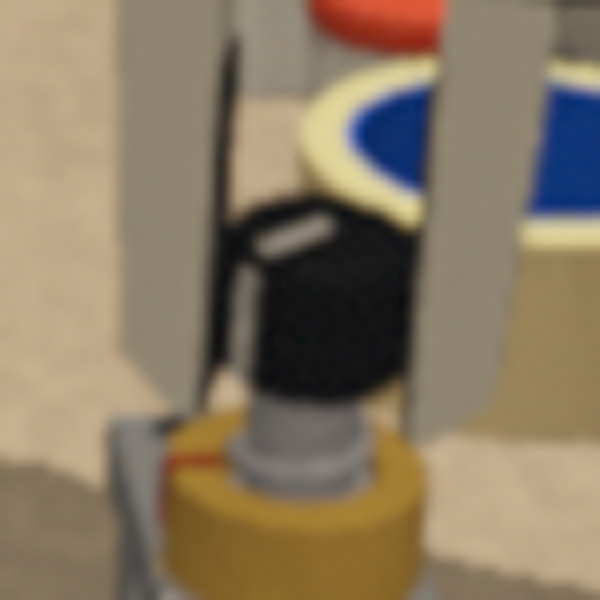

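The side view shows the screw upright and gripped, with the white line toward the red mark's side, about 30° anticlockwise of it. The foot is at about 52 mm. Handing in.

```bash
python3 -c "
from station import robot
print(robot.job_done())"; python3 go.py
```

```text
the job is handed in; nothing more can be done
None
the job is handed in; nothing more can be done
```

I handed the job in after 16.3 s, but no verdict came back: the screw dropped one thread, was turned forward about 350° (10° short of a full turn, at the wrist joint's limit), and is still gripped upright with its foot about 52 mm up by my estimate and its white line about 30° anticlockwise of the red mark; I never touched the pin or the casting.

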